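# Rebuild the grinder drive: three spacers on the spindle

### The arm

A 6-joint arm with a two-finger parallel gripper is mounted at the origin on the work surface. World frame = base frame: x ahead of the robot, y to its left, z up, the work surface at z = 0. Lengths are in m, angles in degrees, forces in N, time in s.
With the tool pointing down it reaches from about 0.3 to 0.75 m from the base axis. Payload 8.5 kg.
Tool frame: the origin (TCP) lies midway between the tips of the shut fingers; the grasp point (between the pads) lies 19 mm behind it; z points along the fingers, y is the line along which they close (so a half turn about z gives the same grasp; the last joint's range is limited). The gripper opens to 88 mm and grips with 3 to 60 N. Pads are 18 mm wide; open, the fingers measure 123 mm over their backs; the gripper's body (75 mm by 187 mm) begins 45 mm behind the grasp point.
Start: joints at [-12.336, 21.807, 74.336, -0, 83.858, -12.336], TCP at [0.55, 0, 0.239] pointing down, gripper open.
Joint ranges: [-178.18, 178.18], [-50.72, 133.34], [12.68, 142.11], [-81.47, 261.47], [9.98, 163.14], [-165.26, 165.26]. Speed limits (degrees/s): [136.94, 136.94, 180, 180, 180, 180].

### API

Orientations are given as [roll, pitch, yaw] about the fixed x, y, z axes, in that order (R = Rz(yaw) Ry(pitch) Rx(roll)).
In Python, from rig import ctrl gives the robot as it stands.
- The arm moves only by the tool step_arm, never from a script. Its argument "motion" is a list of rows, each a list of 7 numbers: the shift along the world's x, y, z in cm, then the turn, a rotation vector about the world's x, y, z in rad, then the opening, from 0 (shut) to 1 (fully open). A call has exactly 10 rows; each row shifts and turns the commanded pose from where the row before left it; what a row does not reach is not made up. A row lasts 1/8 s, in which the tool goes at most 62.5 mm and 10.7 degrees, less where a joint would pass 70% of its speed; a pose out of reach is approached as far as the arm can. A call with a gripper value outside its range is refused whole. The fingers move at their own pace and stop on an object; the grip force is fixed at half the most. Time passes only in rows, so rows that do not move let the fingers close, or fill a call up. It gives the time, the measured TCP pose, the force, the opening and the grip force at its end, in the units of the state.
- ctrl.read_state(): the state, without advancing time (a new reading comes with each control period).
- ctrl.read_camera(name): name is "scene" or "side" or "wrist"; returns the picture (384x512x3 uint8, red, green, blue); there is no depth.
- ctrl.get_calibration(name): a dict with "camera_matrix" (3x3 intrinsics, pixels), "k1" (the pictures are not rectified: a ray, as slopes to the right and down, at radius r is drawn at 1 + k1 r^2 times it, then the intrinsics apply), "position" and "rotation" of the camera in the world. Camera axes: x right, y up, looking along -z (the intrinsics and any distortion apply to the point x, -y, -z); pixel columns grow to the right and rows downward; lengths in m; the calibration is good to about 2 mm. A picture is of the moment at which its call begins: read the wrist's pose just before it. get_calibration takes no time and is no camera call; for the wrist camera it gives the pose at the moment of the call.
- ctrl.hand_in(): hands the job in; it is judged then, once.
The state is a dict: "clock": time; "joints": joint angles; "joint_vel": joint speeds; "joint_torque": joint torques, N m; "tool_pos": TCP position; "tcp_rot": TCP orientation; "wrist_force": force on the tool from outside, world axes, zero at the start; "moment": the same for the moment, N m; "grip_width": finger opening in m; "grip_force": force on a finger pad.
Only numpy, scipy, OpenCV 4.12 (cv2) and the standard library are available. Lean on these libraries where they do the work, as an engineer would, in place of code of your own. Each camera call takes 0.05 s, during which the arm holds its last target. There are 200 camera calls.

### The job

Thread the three loose steel spacers onto the upright spindle of the grinder's drive unit in order of size, the widest first and the narrowest on top, lowering each until it lies flat and letting go of it before the next. Then press the whole stack down on its stiff carrier until it is fully home on its stop, and let go. Go gently, by feel - the spindle floats a few millimetres off the drum's centre and nothing may push on the drive unit harder than 50 N - and leave the other things on the slab where they are.

Things in the scene. Friction and masses are not known exactly. Their poses are not given: they have to be found in the camera images.
- drive_unit: Drive unit of the coffee grinder, fixed to the slab: steel drum, 105 mm diameter (foot 120 mm), top 45 mm up, small black plug on its -x side at the foot; an upright spindle with an aluminium carrier disc stands on it. Origin on the slab at the drum's centre, z up. No contact force on it, spindle and carrier included, may exceed 50 N.
- spindle_nominal (a point): Point on the DRUM's centre line at spindle-end height (111 mm). The vertical steel spindle (12 mm diameter, flat end, edge rounded 1 mm; spacers fit with 1 mm clearance all round) floats: it stands up to 4.5 mm off this line along the drum's x and also along y. The reading does not show it: feel it out. Under 50 N sideways it stays. Rubbing its end lightly is harmless.
- carrier_home (a point): Point on the drum's centre line, 55 mm up: level of the carrier's top when home on its hard stop. Carrier: disc 70 mm diameter, 8 mm thick, round the spindle; its top starts 63 to 67 mm up, slides stiffly down and stays where left (11 N in all moves it; the spacers' weight alone does not). Home, the three stacked spacers' undersides are 55, 67 and 79 mm up.
- ring_wide: Wide spacer: plain turned steel ring, flat both ends, 12 mm high, 14 mm bore, outer diameter 60 mm, mass about 250 g, lying flat on the slab at the start. Origin at the centre of its underside, z up along its axis.
- ring_middle: Middle spacer: plain turned steel ring, flat both ends, 12 mm high, 14 mm bore, outer diameter 48 mm, mass about 155 g, lying flat on the slab at the start. Origin at the centre of its underside, z up along its axis.
- ring_narrow: Narrow spacer: plain turned steel ring, flat both ends, 12 mm high, 14 mm bore, outer diameter 36 mm, mass about 80 g, lying flat on the slab at the start. Origin at the centre of its underside, z up along its axis.
- saucer: Bystander: white porcelain saucer, 120 mm diameter, 18 mm high; origin under its centre.
- dosing_cup: Bystander: open steel dosing cup, 58 mm diameter, 45 mm high; origin under its centre.
- brush: Bystander: brush with black plastic handle, 170 mm long, lying; its own x runs along it towards the bristles.
- moka_base: Bystander: open aluminium moka base, 94 mm diameter at the foot, 75 mm high, small brass valve on its own -x side; origin under its centre.
- spoon: Bystander: steel spoon, 150 mm long, lying; its own x runs along it towards the bowl.
- sugar_tin: Bystander: low closed steel tin, 76 mm diameter, 52 mm high; origin under its centre.
There are look-alikes about, which are no part of the job. Leave any blue look-alike of the ring_middle alone.

How it is judged:
By the outcome, as a careful person would: the job done as asked, in the order asked, and still so for the second after the job is handed in, with the robot touching nothing.
It also fails if it takes over 72 s, if anything falls off the work surface, if the arm or the gripper's body presses on something with over 40 N, if the wrist force passes 120 N, or if a joint passes its speed limit or range.

## Working session

There is one attempt and no reset: what is moved stays moved. The work goes in short steps, Python scripts to look and compute and a tool call to move; the robot and the scene stay as the last step left them, time stands still between calls to the robot, and variables do not carry over. Pictures are saved under pics/ and viewed, at most 10 in all, crops included, and the job is handed in when it is done.

Besides the shell and the picture viewer there is one more tool, called after ">>>" as a command line: name --pt "numbers of a row" for each row, then --argument value for the rest. step_arm: Moves the arm, as the interface text tells. Its arguments: {"type":"object","properties":{"motion":{"type":"array","items":{"type":"array","items":{"type":"number"}}}},"required":["motion"]}

```bash
mkdir -p pics; ls
cat > h.py <<'E'
import numpy as np,cv2
from rig import ctrl
def pix2w(name,u,v,z,cal=None):
    c=cal or ctrl.get_calibration(name);K=np.array(c["camera_matrix"]);k1=c["k1"]
    d=np.array([(u-K[0,2])/K[0,0],(v-K[1,2])/K[1,1]]);s=d.copy()
    for _ in range(30): s=d/(1+k1*(s@s))
    r=np.array(c["rotation"])@np.array([s[0],-s[1],-1]);p=np.array(c["position"])
    return p+r*(z-p[2])/r[2]
def snap(name,f,crop=None,scale=1):
    im=ctrl.read_camera(name)[:,:,::-1]
    cv2.imwrite("pics/raw_"+f,im)
    if crop: x0,y0,x1,y1=crop; im=im[y0:y1,x0:x1]
    im=cv2.resize(im,None,fx=scale,fy=scale,interpolation=cv2.INTER_CUBIC)
    cv2.imwrite("pics/"+f,im)
E
python3 - <<'E'
from h import *
for n in("scene","side","wrist"):
    c=ctrl.get_calibration(n);print(n,np.round(c["position"],3),c["camera_matrix"][0][0] if 0 else np.round(c["camera_matrix"],1).tolist(),c["k1"]);print(np.round(c["rotation"],3).tolist())
snap("scene","a.png",scale=1.5);snap("wrist","c.png",scale=1.5)
print(ctrl.read_state())
E
```

```text
pics
scene [1.002 0.804 0.83 ] [[405.2, 0.0, 261.4], [0.0, 405.2, 194.0], [0.0, 0.0, 1.0]] -0.047294992013095984
[50.165, -0.704, 152.794]
side [ 0.104 -0.78   0.798] [[467.8, 0.0, 257.4], [0.0, 467.8, 187.6], [0.0, 0.0, 1.0]] 0.044520414172207375
[53.443, -1.342, -28.737]
wrist [0.55  0.081 0.384] [[295.4, 0.0, 261.3], [0.0, 295.4, 191.5], [0.0, 0.0, 1.0]] -0.06030237490935002
[-18.004, 0.111, -0.006]
{'clock': 0.1, 'joints': array([-1.23361092e+01,  2.18366973e+01,  7.43761157e+01,  5.10512801e-04,
        8.38589657e+01, -1.23352028e+01]), 'joint_vel': array([-0.04823431,  0.0908799 , -0.12338787, -0.03362731, -0.08070852,
       -0.04693442]), 'joint_torque': array([ 3.42670668e-03, -4.38650107e+01, -2.24912524e+01,  7.15119881e-02,
        3.42038926e-02, -1.57015911e-04]), 'tool_pos': array([5.49764352e-01, 4.83201575e-05, 2.38228857e-01]), 'tcp_rot': array([-1.79929987e+02, -1.58299099e-02,  8.99990289e+01]), 'wrist_force': array([-0.28662648, -0.94891399,  0.90192499]), 'moment': array([0.02786865, 0.03834732, 0.00137151]), 'grip_force': 0.0, 'grip_width': 0.08780735200956728}
```

View pics/a.png

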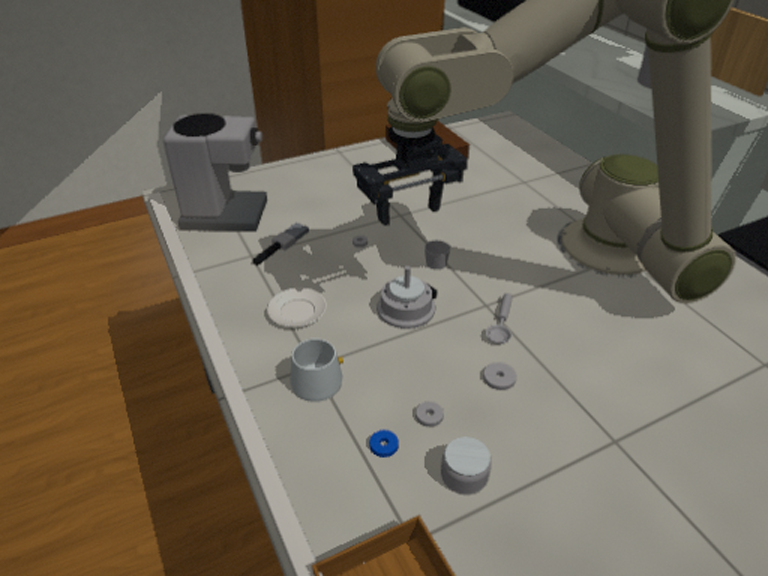

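View pics/c.png

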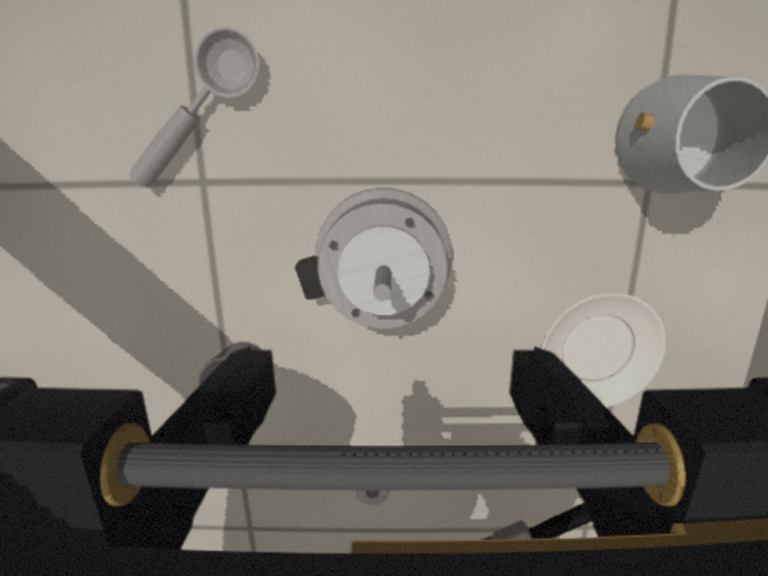

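The scene picture shows grey rings at about (333,251), (287,275) and (240,161) in raw pixels, a blue look-alike at (256,295), and the drive unit at (271,200). The wrist picture shows the drum with its spindle at about (254,190) raw. I'll measure the ring diameters next and confirm them in a crop.

```bash
python3 - <<'E'
s=open('h.py').read()
s=s.replace('r=np.array(c["rotation"])@','r=Rot.from_euler("xyz",c["rotation"],degrees=True).as_matrix()@').replace('from rig','from scipy.spatial.transform import Rotation as Rot\nfrom rig',1)
open('h.py','w').write(s)
E
python3 - <<'E'
from h import *
for n,u,v,z in [("wide?",500,372,.012),("mid?",430,409,.012),("nar?",360,238,.012),("blue",384,439,.012),("drum",407,292,.06),("cup",437,243,.045),("saucer",297,307,.01),("moka",316,352,.075),("tin",468,456,.052),("spoonA",505,297,.01),("spoonB",498,335,.01)]:
    print(n,np.round(pix2w("scene",u/1.5,v/1.5,z)[:2],3))
for n,pts in {"wide":[(484,375),(517,376)],"mid":[(415,412),(444,412)],"nar":[(352,240),(369,240)],"blue":[(369,442),(399,442)]}.items():
    a,b=[pix2w("scene",u/1.5,v/1.5,.008) for u,v in pts];print(n,np.linalg.norm(a-b))
c=ctrl.get_calibration("wrist")
print("drum rim",[np.round(pix2w("wrist",u/1.5,v/1.5,.045,c)[:2],4) for u,v in [(316,250),(447,250),(382,199),(382,328)]])
print("plug",pix2w("wrist",308/1.5,278/1.5,.01,c))
im=cv2.imread("pics/raw_a.png")
tiles=[cv2.resize(im[y-27:y+27,x-36:x+36],None,fx=5.5,fy=5.5,interpolation=cv2.INTER_CUBIC) for x,y in[(333,250),(287,275),(240,161),(256,295)]]
cv2.imwrite("pics/t.png",np.vstack([np.hstack(tiles[:2]),np.hstack(tiles[2:])]))
E
```

```text
wide? [0.474 0.228]
mid? [0.631 0.245]
nar? [ 0.524 -0.271]
blue [0.729 0.265]
drum [0.547 0.002]
cup [ 0.397 -0.134]
saucer [ 0.741 -0.107]
moka [0.774 0.091]
tin [0.643 0.377]
spoonA [0.341 0.056]
spoonB [0.42  0.144]
wide 0.06010871214260238
mid 0.04966748935333164
nar 0.0398909507604513
blue 0.04894108834377327
drum rim [array([0.4901, 0.0013]), array([0.5929, 0.0013]), array([0.5422, 0.0408]), array([ 0.5415, -0.065 ])]
plug [ 0.47543974 -0.03229102  0.01      ]
```

View pics/t.png

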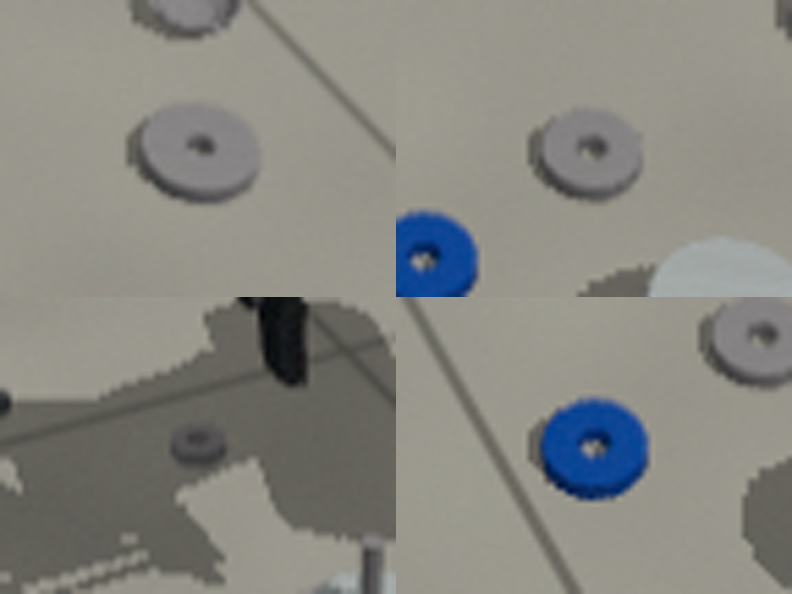

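The crop shows three plain steel rings and the blue one. In raw pixels:
- **Wide:** (333,250), measures about 60 mm.
- **Middle:** grey at (287,275), about 49 mm. The blue ring at (256,295) is the same size and is the look-alike to leave alone.
- **Narrow:** (240,161), in shadow, about 38 mm.

I'm going above the wide one first.

>>> step_arm --pt "-1.5 4.5 -2.5 0 0 0 1" --pt "-1.5 4.6 -2.6 0 0 0 1" --pt "-1.5 4.6 -2.6 0 0 0 1" --pt "-1.5 4.6 -2.6 0 0 0 1" --pt "-1.5 4.5 -2.6 0 0 0 1" --pt "0 0 0 0 0 0 1" --pt "0 0 0 0 0 0 1" --pt "0 0 0 0 0 0 1" --pt "0 0 0 0 0 0 1" --pt "0 0 0 0 0 0 1"

```text
clock: 1.35
tool_pos: [0.4753, 0.2275, 0.11]
tcp_rot: [180.0, -0.0, 89.9]
wrist_force: [0.3, 0.7, 0.1]
grip_width: 0.0884
grip_force: 0.0
```

Run:
```python
from h import *
s=ctrl.read_state();print(s["tool_pos"],s["tcp_rot"],s["wrist_force"],s["clock"])
c=ctrl.get_calibration("wrist");snap("wrist","d.png",scale=1.5)
import pickle;pickle.dump((c,s),open("d.pkl","wb"))
```

```text
[0.47526972 0.22753603 0.10997758] [ 1.79975244e+02 -5.38034093e-03  8.99484658e+01] [0.28099134 0.67096417 0.08667438] 1.35
```

View pics/d.png

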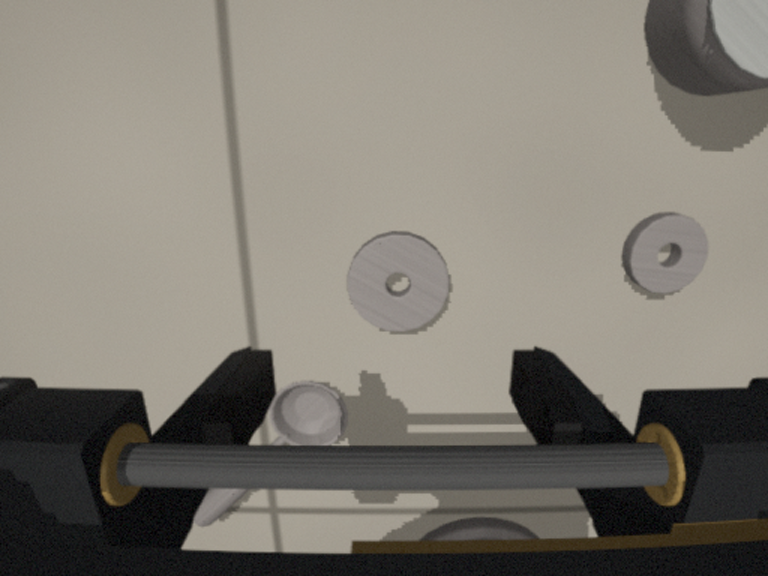

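The wrist picture shows the wide ring centred at about (399,282) and the middle ring at about (667,254), both in the enlarged image. The spoon lies clear of the fingers.

Run:
```python
from h import *
import pickle;c,s=pickle.load(open("d.pkl","rb"))
print("wide",pix2w("wrist",399/1.5,282/1.5,.012,c),pix2w("wrist",398/1.5,283/1.5,.012,c))
print("edges",[np.round(pix2w("wrist",u/1.5,v/1.5,.012,c)[:2],4) for u,v in [(348,282),(450,282),(399,232),(399,332)]])
print("mid",pix2w("wrist",667/1.5,254/1.5,.012,c),pix2w("wrist",671/1.5,252/1.5,.012,c))
for u in(257,258,259,260,261,262,263):
  pass
# where do the tcp/fingertips project
R=Rot.from_euler("xyz",c["rotation"],degrees=True).as_matrix();K=c["camera_matrix"]
p=R.T@(np.array(s["tool_pos"])-c["position"]);q=np.array([p[0],-p[1]])/-p[2];q*=1+c["k1"]*(q@q);print("tcp px",(q*295.4+[K[0][2],K[1][2]])*1.5)
```

```text
wide [0.4796394  0.23215331 0.012     ] [0.47906471 0.23154932 0.012     ]
edges [array([0.4502, 0.2322]), array([0.5091, 0.2321]), array([0.4795, 0.2613]), array([0.4798, 0.2008])]
mid [0.63486283 0.24906696 0.012     ] [0.63707262 0.2502684  0.012     ]
tcp px [391.15620675 372.79521849]
```

>>> step_arm --pt "0.2 0.2 -4.5 0 0 0 1" --pt "0.2 0.2 -3.5 0 0 0 1" --pt "0 0 -1.5 0 0 0 1" --pt "0 0 -1.0 0 0 0 1" --pt "0 0 -0.2 0 0 0 1" --pt "0 0 0 0 0 0 0.3" --pt "0 0 0 0 0 0 0.3" --pt "0 0 0 0 0 0 0.3" --pt "0 0 0 0 0 0 0.3" --pt "0 0 0 0 0 0 0.3"

```text
clock: 2.65
tool_pos: [0.4791, 0.2321, 0.0031]
tcp_rot: [180.0, -0.0, 90.0]
wrist_force: [-1.6, -0.2, 6.1]
grip_width: 0.0595
grip_force: 30.0
```

>>> step_arm --pt "0 0 2.2 0 0 0 0.3" --pt "0 0 5.0 0 0 0 0.3" --pt "0 -1.7 5.0 0 0 0 0.3" --pt "1 -5 2 0 0 0 0.3" --pt "1.1 -5 0 0 0 0 0.3" --pt "1.1 -5 0 0 0 0 0.3" --pt "1.1 -5 0 0 0 0 0.3" --pt "1 -5 0 0 0 0 0.3" --pt "1 -4 0 0 0 0 0.3" --pt "0 0 0 0 0 0 0.3"

```text
clock: 3.9
tool_pos: [0.5422, -0.0774, 0.144]
tcp_rot: [-180.0, 0.0, 89.8]
wrist_force: [-0.5, 0.1, -2.1]
grip_width: 0.0592
grip_force: 30.0
```

Run:
```python
from h import *
s=ctrl.read_state();print(s["tool_pos"],s["tcp_rot"],s["wrist_force"],s["clock"])
c=ctrl.get_calibration("wrist");snap("wrist","e.png",scale=1.5)
import pickle;pickle.dump((c,s),open("e.pkl","wb"));print(c["position"],c["rotation"])
c0=dict(c);c0["position"]=np.array([.55,.081,.384]);c0["rotation"]=[-18.004,.111,-.006]
print("spindle from c",pix2w("wrist",382/1.5,291/1.5,.111,c0),"foot",[np.round(pix2w("wrist",u/1.5,v/1.5,.0,c0)[:2],4) for u,v in [(382,188),(453,260)]])
```

```text
[ 0.54219525 -0.07740514  0.14404166] [-1.79963979e+02  2.75090663e-03  8.98003422e+01] [-0.46886402  0.07123544 -2.07544714] 3.9
[0.54291515 0.00341329 0.2899118 ] [-18.02522229   0.06778746  -0.20568939]
spindle from c [ 0.54303182 -0.01033884  0.111     ] foot [array([0.5408, 0.045 ]), array([ 0.6039, -0.0182])]
```

View pics/e.png

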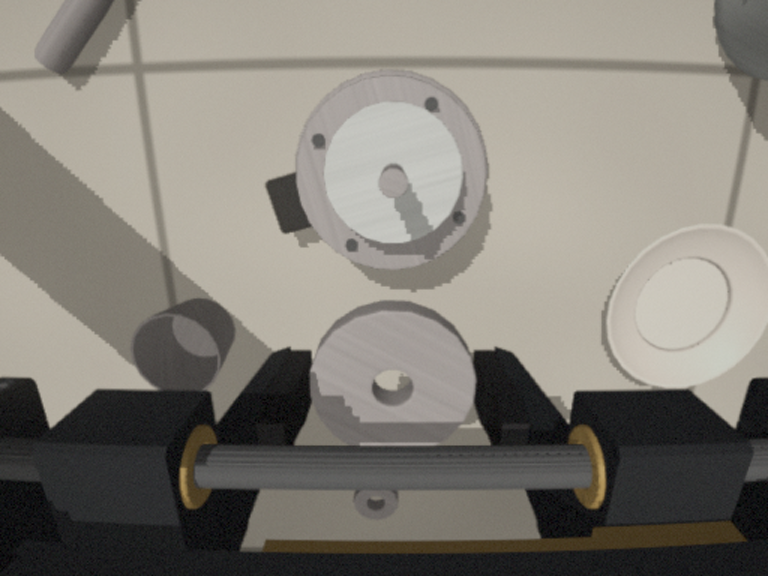

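The ring is held level, with its bore at about (393,387). The spindle end is at (393,182), the carrier centre at (394,172), and the narrow ring lies at (376,500).

Run:
```python
from h import *
import pickle;c,s=pickle.load(open("e.pkl","rb"));t=s["tool_pos"]
f=lambda u,v,z:pix2w("wrist",u/1.5,v/1.5,z,c)
b=f(393,387.5,.153);print("bore-tcp",b-t,"edges",f(312,375,.153)-t,f(476,375,.153)-t,f(393,301,.153)-t)
for z in(.111,):print("spindle",f(393,182,z),[f(u,v,z)[:2] for u,v in[(378,182),(408,182),(393,163),(393,199)]])
print("need",f(393,182,.111)-b)
print("narrow",f(376,501,.012))
print("carrier",[f(u,v,.065)[:2] for u,v in[(324,172),(463,172),(394,101),(394,243)]])
print("drum",[f(u,v,.045)[:2] for u,v in[(296,172),(485,172),(391,269)]])
im=cv2.imread("pics/raw_e.png");a=cv2.resize(im[95:150,225:300],None,fx=7,fy=7,interpolation=cv2.INTER_CUBIC);d=cv2.resize(im[235:290,225:300],None,fx=7,fy=7,interpolation=cv2.INTER_CUBIC)
cv2.imwrite("pics/f.png",cv2.resize(np.vstack([a,d]),None,fx=.75,fy=.75))
```

```text
bore-tcp [ 0.00065342 -0.00086836  0.00895834] edges [-0.02760737  0.00411793  0.00895834] [0.02963341 0.00394294 0.00895834] [0.00074345 0.03149405 0.00895834]
spindle [ 0.54308826 -0.01106699  0.111     ] [array([ 0.53715602, -0.01104382]), array([ 0.54902021, -0.01108444]), array([ 0.54310941, -0.00376428]), array([ 0.54306901, -0.01774088])]
need [ 0.00023958  0.06720651 -0.042     ]
narrow [ 0.5289616  -0.26602838  0.012     ]
carrier [array([ 0.50900616, -0.00973297]), array([ 0.57777638, -0.00996727]), array([0.54371741, 0.02305567]), array([ 0.54356134, -0.04574167])]
drum [array([ 0.49083146, -0.0107611 ]), array([ 0.59277773, -0.01113011]), array([ 0.5418649 , -0.06531259])]
```

View pics/f.png

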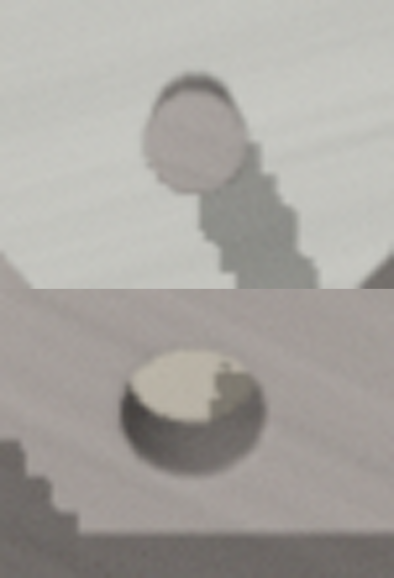

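The crop confirms it: spindle face centre at raw (262,121.5), bore centre at raw (262,258.3). So the shift is about +0.02 cm in x and +6.72 cm in y. I'll move over and come down to just above the spindle end.

>>> step_arm --pt "0 2.7 0 0 0 0 0.3" --pt "0 2.7 0 0 0 0 0.3" --pt "0 1.3 0 0 0 0 0.3" --pt "0 0 -1.2 0 0 0 0.3" --pt "0 0 -1.0 0 0 0 0.3" --pt "0 0 -0.4 0 0 0 0.3" --pt "0 0 -0.2 0 0 0 0.3" --pt "0 0 -0.1 0 0 0 0.3" --pt "0 0 -0.1 0 0 0 0.3" --pt "0 0 0 0 0 0 0.3"

```text
clock: 5.2
tool_pos: [0.542, -0.008, 0.1148]
tcp_rot: [180.0, 0.0, 90.0]
wrist_force: [0.4, 0.0, -2.2]
grip_width: 0.0593
grip_force: 30.0
```

>>> step_arm --pt "0 0 -0.1 0 0 0 0.3" --pt "0 0 0 0 0 0 0.3" --pt "0 0 -0.1 0 0 0 0.3" --pt "0 0 0 0 0 0 0.3" --pt "0 0 0 0 0 0 0.3" --pt "0 0 0 0 0 0 0.3" --pt "0 0 0 0 0 0 0.3" --pt "0 0 0 0 0 0 0.3" --pt "0 0 0 0 0 0 0.3" --pt "0 0 0 0 0 0 0.3"

```text
clock: 6.45
tool_pos: [0.5421, -0.0082, 0.1126]
tcp_rot: [180.0, 0.0, 90.0]
wrist_force: [3.4, -4.1, -5.3]
grip_width: 0.0592
grip_force: 30.0
```

The previous picture was taken while the arm was still settling. The target is y = -0.0102 and it is 2 mm off, so I'll back up slightly, correct, and check the picture.

>>> step_arm --pt "0 0 0.3 0 0 0 0.3" --pt "0 -0.2 0 0 0 0 0.3" --pt "0 0 0 0 0 0 0.3" --pt "0 0 0 0 0 0 0.3" --pt "0 0 0 0 0 0 0.3" --pt "0 0 0 0 0 0 0.3" --pt "0 0 0 0 0 0 0.3" --pt "0 0 0 0 0 0 0.3" --pt "0 0 0 0 0 0 0.3" --pt "0 0 0 0 0 0 0.3"

```text
clock: 7.7
tool_pos: [0.542, -0.01, 0.1158]
tcp_rot: [-180.0, -0.0, 90.0]
wrist_force: [0.1, 0.6, -2.7]
grip_width: 0.0589
grip_force: 30.0
```

Run:
```python
from h import *
s=ctrl.read_state();print(s["tool_pos"],s["tcp_rot"],s["wrist_force"],s["moment"],s["clock"])
snap("wrist","g.png",crop=(195,195,330,290),scale=5)
```

```text
[ 0.5419741  -0.00999563  0.11575764] [-1.79998877e+02 -1.55842825e-03  9.00010276e+01] [ 0.11377766  0.5621093  -2.65994676] [-0.02812599 -0.02627981  0.03435295] 7.7
```

View pics/g.png

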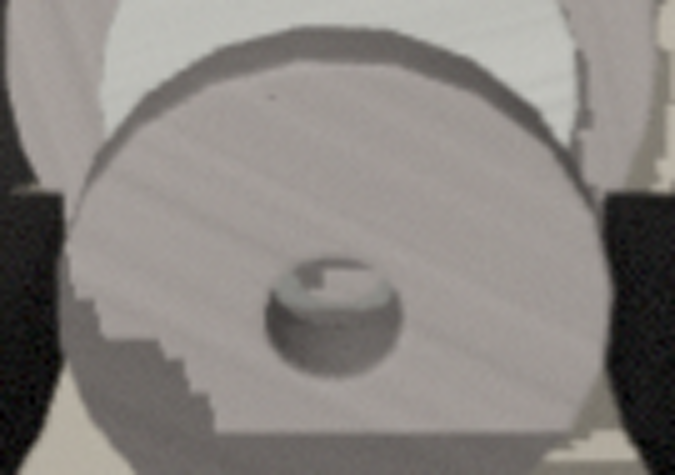

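Through the bore I can see the spindle end at x about 278–392, against a bore of 265–403, so x is centred and the y gap looks right. Lowering by feel.

>>> step_arm --pt "0 -0.02 -0.1 0 0 0 0.3" --pt "0 0 -0.1 0 0 0 0.3" --pt "0 0 -0.1 0 0 0 0.3" --pt "0 0 -0.1 0 0 0 0.3" --pt "0 0 -0.1 0 0 0 0.3" --pt "0 0 0 0 0 0 0.3" --pt "0 0 0 0 0 0 0.3" --pt "0 0 0 0 0 0 0.3" --pt "0 0 0 0 0 0 0.3" --pt "0 0 0 0 0 0 0.3"

```text
clock: 9.0
tool_pos: [0.542, -0.0102, 0.1108]
tcp_rot: [180.0, 0.0, 90.0]
wrist_force: [0.1, -0.5, -2.1]
grip_width: 0.0592
grip_force: 30.0
```

>>> step_arm --pt "0 0 -0.2 0 0 0 0.3" --pt "0 0 -0.5 0 0 0 0.3" --pt "0 0 -0.6 0 0 0 0.3" --pt "0 0 -0.6 0 0 0 0.3" --pt "0 0 -0.6 0 0 0 0.3" --pt "0 0 -0.6 0 0 0 0.3" --pt "0 0 -0.4 0 0 0 0.3" --pt "0 0 -0.2 0 0 0 0.3" --pt "0 0 0 0 0 0 0.3" --pt "0 0 0 0 0 0 0.3"

```text
clock: 10.25
tool_pos: [0.5421, -0.0102, 0.0739]
tcp_rot: [180.0, 0.0, 90.0]
wrist_force: [-0.0, 0.1, -2.2]
grip_width: 0.059
grip_force: 30.0
```

>>> step_arm --pt "0 0 -0.1 0 0 0 0.3" --pt "0 0 -0.1 0 0 0 0.3" --pt "0 0 -0.1 0 0 0 0.3" --pt "0 0 -0.1 0 0 0 0.3" --pt "0 0 -0.05 0 0 0 0.3" --pt "0 0 -0.05 0 0 0 0.3" --pt "0 0 0 0 0 0 0.3" --pt "0 0 0 0 0 0 0.3" --pt "0 0 0 0 0 0 0.3" --pt "0 0 0 0 0 0 0.3"

```text
clock: 11.5
tool_pos: [0.542, -0.0102, 0.0688]
tcp_rot: [180.0, 0.0, 90.0]
wrist_force: [0.1, 0.1, -1.6]
grip_width: 0.0591
grip_force: 30.0
```

>>> step_arm --pt "0 0 -0.05 0 0 0 0.3" --pt "0 0 -0.05 0 0 0 0.3" --pt "0 0 -0.05 0 0 0 0.3" --pt "0 0 0 0 0 0 0.3" --pt "0 0 0 0 0 0 0.3" --pt "0 0 0 0 0 0 0.3" --pt "0 0 0 0 0 0 0.3" --pt "0 0 0 0 0 0 0.3" --pt "0 0 0 0 0 0 0.3" --pt "0 0 0 0 0 0 0.3"

```text
clock: 12.75
tool_pos: [0.542, -0.0102, 0.0672]
tcp_rot: [-180.0, 0.0, 90.0]
wrist_force: [0.2, 0.2, -1.3]
grip_width: 0.0588
grip_force: 30.0
```

>>> step_arm --pt "0 0 -0.05 0 0 0 0.3" --pt "0 0 -0.05 0 0 0 0.3" --pt "0 0 -0.05 0 0 0 0.3" --pt "0 0 -0.05 0 0 0 0.3" --pt "0 0 0 0 0 0 0.3" --pt "0 0 0 0 0 0 0.3" --pt "0 0 0 0 0 0 0.3" --pt "0 0 0 0 0 0 0.3" --pt "0 0 0 0 0 0 0.3" --pt "0 0 0 0 0 0 0.3"

```text
clock: 14.0
tool_pos: [0.5421, -0.0102, 0.066]
tcp_rot: [180.0, 0.0, 90.0]
wrist_force: [-3.3, 0.6, 5.9]
grip_width: 0.0593
grip_force: 30.0
```

The wide ring is resting on the carrier at about 63 mm. Letting go and heading for the middle ring.

>>> step_arm --pt "0 0 0 0 0 0 0.85" --pt "0 0 0 0 0 0 0.85" --pt "0 0 0.5 0 0 0 0.85" --pt "0 0 4 0 0 0 0.85" --pt "0 1 3 0 0 0 0.85" --pt "1.8 5 0 0 0 0 0.75" --pt "1.9 5 0 0 0 0 0.75" --pt "1.9 5 0 0 0 0 0.75" --pt "1.9 5 0 0 0 0 0.75" --pt "1.9 4.9 -2 0 0 0 0.75"

```text
clock: 15.25
tool_pos: [0.6372, 0.2507, 0.1218]
tcp_rot: [179.8, -0.0, 90.0]
wrist_force: [0.1, -1.0, 0.6]
grip_width: 0.0659
grip_force: 0.0
```

>>> step_arm --pt "0 0 -1 0 0 0 0.75" --pt "0 0 0 0 0 0 0.75" --pt "0 0 0 0 0 0 0.75" --pt "0 0 0 0 0 0 0.75" --pt "0 0 0 0 0 0 0.75" --pt "0 0 0 0 0 0 0.75" --pt "0 0 0 0 0 0 0.75" --pt "0 0 0 0 0 0 0.75" --pt "0 0 0 0 0 0 0.75" --pt "0 0 0 0 0 0 0.75"

```text
clock: 16.5
tool_pos: [0.636, 0.2488, 0.1102]
tcp_rot: [-180.0, 0.0, 90.0]
wrist_force: [-0.6, 0.2, -0.3]
grip_width: 0.0665
grip_force: 0.0
```

Run:
```python
from h import *
s=ctrl.read_state();print(s["tool_pos"],s["tcp_rot"],s["wrist_force"],s["clock"])
c=ctrl.get_calibration("wrist");snap("wrist","m.png")
im=cv2.imread("pics/raw_m.png").astype(int)
import pickle;pickle.dump((c,s),open("m.pkl","wb"))
R=Rot.from_euler("xyz",c["rotation"],degrees=True).as_matrix()
# blob search: dark bore / ring outline by hough around expected pixel
g=cv2.medianBlur(im.astype(np.uint8)[:,:,1].copy(),3)
h=cv2.HoughCircles(g,cv2.HOUGH_GRADIENT,1,15,param1=80,param2=18,minRadius=22,maxRadius=36)
for u,v,r in h[0][:6]: print(u,v,r,np.round(pix2w("wrist",u,v,.012,c)[:2],4))
```

```text
[0.63596481 0.24880396 0.11023613] [-1.79996616e+02  1.06833107e-03  9.00015171e+01] [-0.56714281  0.19399098 -0.30925203] 16.5
261.5 191.5 26.8 [0.6364 0.2502]
371.5 171.5 27.1 [0.7307 0.2682]
```

View pics/m.png

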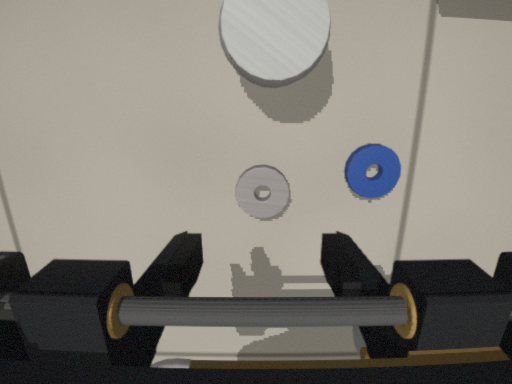

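The middle grey ring is at (262,191) and the blue one at (372,171), clear of the fingers. I need +0.14 cm in y, then straight down.

>>> step_arm --pt "0.04 0.14 -4.5 0 0 0 0.75" --pt "0 0 -3.5 0 0 0 0.75" --pt "0 0 -1.5 0 0 0 0.75" --pt "0 0 -1.0 0 0 0 0.75" --pt "0 0 -0.2 0 0 0 0.75" --pt "0 0 0 0 0 0 0.75" --pt "0 0 0 0 0 0 0.2" --pt "0 0 0 0 0 0 0.2" --pt "0 0 0 0 0 0 0.2" --pt "0 0 0 0 0 0 0.2"

```text
clock: 17.8
tool_pos: [0.6366, 0.2503, 0.0038]
tcp_rot: [180.0, -0.0, 90.0]
wrist_force: [-1.5, -0.6, 4.6]
grip_width: 0.0468
grip_force: 30.0
```

>>> step_arm --pt "0 0 2.2 0 0 0 0.2" --pt "0 0 5 0 0 0 0.2" --pt "-1.4 -3 5 0 0 0 0.2" --pt "-1.6 -4.5 0.5 0 0 0 0.2" --pt "-1.6 -4.5 0 0 0 0 0.2" --pt "-1.6 -4.5 0 0 0 0 0.2" --pt "-1.6 -4.5 0 0 0 0 0.2" --pt "-1.2 -3.5 0 0 0 0 0.2" --pt "-0.45 -1.5 0 0 0 0 0.2" --pt "0 0 0 0 0 0 0.2"

```text
clock: 19.05
tool_pos: [0.5419, -0.01, 0.1302]
tcp_rot: [-180.0, -0.0, 89.9]
wrist_force: [0.7, 0.8, -1.9]
grip_width: 0.0471
grip_force: 30.0
```

>>> step_arm --pt "0 0 -0.3 0 0 0 0.2" --pt "0 0 -0.3 0 0 0 0.2" --pt "0 0 -0.2 0 0 0 0.2" --pt "0 0 0 0 0 0 0.2" --pt "0 0 0 0 0 0 0.2" --pt "0 0 0 0 0 0 0.2" --pt "0 0 0 0 0 0 0.2" --pt "0 0 0 0 0 0 0.2" --pt "0 0 0 0 0 0 0.2" --pt "0 0 0 0 0 0 0.2"

```text
clock: 20.3
tool_pos: [0.5419, -0.0098, 0.1223]
tcp_rot: [180.0, 0.0, 90.0]
wrist_force: [0.9, 0.4, -1.6]
grip_width: 0.0468
grip_force: 30.0
```

Run:
```python
from h import *
s=ctrl.read_state();print(s["tool_pos"],s["tcp_rot"],s["wrist_force"],s["clock"])
snap("wrist","n.png",crop=(195,195,330,290),scale=5)
```

```text
[ 0.54189127 -0.00976508  0.12225393] [1.79997409e+02 4.23044555e-04 9.00047994e+01] [ 0.94214423  0.35199639 -1.61675319] 20.3
```

View pics/n.png

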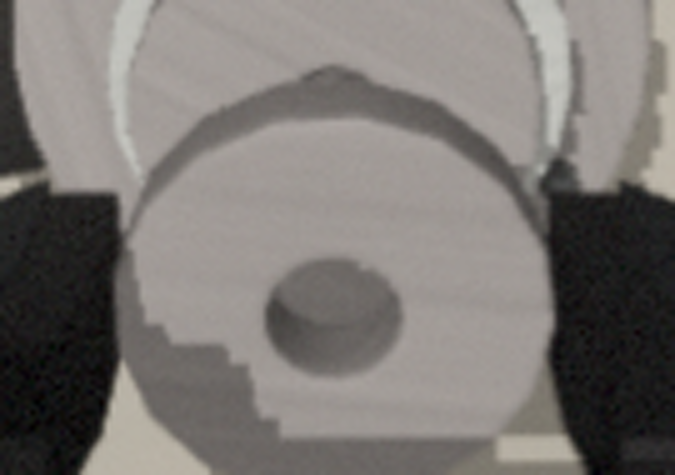

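The middle ring's bore is at (334,317) in the crop, exactly where the wide ring's was, and the wide ring is already on the spindle. I can use the same target, with -0.04 cm in y.

>>> step_arm --pt "0 -0.04 -0.3 0 0 0 0.2" --pt "0 0 -0.3 0 0 0 0.2" --pt "0 0 -0.1 0 0 0 0.2" --pt "0 0 -0.1 0 0 0 0.2" --pt "0 0 -0.1 0 0 0 0.2" --pt "0 0 -0.1 0 0 0 0.2" --pt "0 0 -0.1 0 0 0 0.2" --pt "0 0 0 0 0 0 0.2" --pt "0 0 0 0 0 0 0.2" --pt "0 0 0 0 0 0 0.2"

```text
clock: 21.6
tool_pos: [0.5419, -0.0102, 0.1113]
tcp_rot: [180.0, 0.0, 90.0]
wrist_force: [0.3, -0.5, -1.6]
grip_width: 0.0468
grip_force: 30.0
```

>>> step_arm --pt "0 0 -0.3 0 0 0 0.2" --pt "0 0 -0.6 0 0 0 0.2" --pt "0 0 -0.6 0 0 0 0.2" --pt "0 0 -0.6 0 0 0 0.2" --pt "0 0 -0.4 0 0 0 0.2" --pt "0 0 -0.2 0 0 0 0.2" --pt "0 0 -0.1 0 0 0 0.2" --pt "0 0 -0.1 0 0 0 0.2" --pt "0 0 0 0 0 0 0.2" --pt "0 0 0 0 0 0 0.2"

```text
clock: 22.85
tool_pos: [0.5419, -0.0102, 0.0823]
tcp_rot: [180.0, 0.0, 90.0]
wrist_force: [-0.2, 0.0, -1.7]
grip_width: 0.047
grip_force: 30.0
```

>>> step_arm --pt "0 0 -0.05 0 0 0 0.2" --pt "0 0 -0.05 0 0 0 0.2" --pt "0 0 -0.05 0 0 0 0.2" --pt "0 0 -0.05 0 0 0 0.2" --pt "0 0 0 0 0 0 0.2" --pt "0 0 0 0 0 0 0.2" --pt "0 0 0 0 0 0 0.2" --pt "0 0 0 0 0 0 0.2" --pt "0 0 0 0 0 0 0.2" --pt "0 0 0 0 0 0 0.2"

```text
clock: 24.1
tool_pos: [0.5419, -0.0102, 0.0802]
tcp_rot: [-180.0, 0.0, 90.0]
wrist_force: [-0.1, 0.2, -2.6]
grip_width: 0.0469
grip_force: 30.0
```

>>> step_arm --pt "0 0 -0.05 0 0 0 0.2" --pt "0 0 -0.05 0 0 0 0.2" --pt "0 0 -0.05 0 0 0 0.2" --pt "0 0 0 0 0 0 0.2" --pt "0 0 0 0 0 0 0.2" --pt "0 0 0 0 0 0 0.2" --pt "0 0 0 0 0 0 0.2" --pt "0 0 0 0 0 0 0.2" --pt "0 0 0 0 0 0 0.2" --pt "0 0 0 0 0 0 0.2"

```text
clock: 25.35
tool_pos: [0.5419, -0.0102, 0.0788]
tcp_rot: [180.0, 0.0, 90.0]
wrist_force: [-0.4, 0.8, -1.6]
grip_width: 0.0472
grip_force: 30.0
```

>>> step_arm --pt "0 0 -0.05 0 0 0 0.2" --pt "0 0 -0.05 0 0 0 0.2" --pt "0 0 0 0 0 0 0.2" --pt "0 0 0 0 0 0 0.2" --pt "0 0 0 0 0 0 0.2" --pt "0 0 0 0 0 0 0.2" --pt "0 0 0 0 0 0 0.2" --pt "0 0 0 0 0 0 0.2" --pt "0 0 0 0 0 0 0.2" --pt "0 0 0 0 0 0 0.2"

```text
clock: 26.6
tool_pos: [0.542, -0.0102, 0.0784]
tcp_rot: [180.0, 0.0, 90.0]
wrist_force: [-1.8, 0.7, 5.5]
grip_width: 0.0471
grip_force: 30.0
```

The middle ring is resting on the wide one. Letting go and heading for the narrow ring.

>>> step_arm --pt "0 0 0 0 0 0 0.7" --pt "0 0 0 0 0 0 0.7" --pt "0 0 0.5 0 0 0 0.7" --pt "0 0 3.5 0 0 0 0.7" --pt "-0.1 -2 2 0 0 0 0.7" --pt "-0.3 -5 0 0 0 0 0.65" --pt "-0.3 -5 0 0 0 0 0.65" --pt "-0.3 -5 0 0 0 0 0.65" --pt "-0.2 -5 -1 0 0 0 0.65" --pt "-0.1 -3.6 -2 0 0 0 0.65"

```text
clock: 27.85
tool_pos: [0.5289, -0.2686, 0.1083]
tcp_rot: [179.9, 0.1, 89.9]
wrist_force: [0.8, 1.3, 0.0]
grip_width: 0.0573
grip_force: 0.0
```

>>> step_arm --pt "0 0 0 0 0 0 0.65" --pt "0 0 0 0 0 0 0.65" --pt "0 0 0 0 0 0 0.65" --pt "0 0 0 0 0 0 0.65" --pt "0 0 0 0 0 0 0.65" --pt "0 0 0 0 0 0 0.65" --pt "0 0 0 0 0 0 0.65" --pt "0 0 0 0 0 0 0.65" --pt "0 0 0 0 0 0 0.65" --pt "0 0 0 0 0 0 0.65"

```text
clock: 29.1
tool_pos: [0.5289, -0.2662, 0.1077]
tcp_rot: [-180.0, -0.0, 90.0]
wrist_force: [-0.6, 0.1, 0.0]
grip_width: 0.057
grip_force: 0.0
```

Run:
```python
from h import *
s=ctrl.read_state();print(s["tool_pos"],s["tcp_rot"],s["wrist_force"],s["clock"])
c=ctrl.get_calibration("wrist");snap("wrist","p.png")
im=cv2.imread("pics/raw_p.png")
g=cv2.medianBlur(im[:,:,1].copy(),3)
for p in(18,12):
  h=cv2.HoughCircles(g,cv2.HOUGH_GRADIENT,1,15,param1=60,param2=p,minRadius=15,maxRadius=28)
  if h is not None:
    for u,v,r in h[0][:6]: print(u,v,r,np.round(pix2w("wrist",u,v,.012,c)[:2],4))
```

```text
[ 0.52888628 -0.26622419  0.10772668] [-1.79998978e+02 -1.21510281e-03  8.99992764e+01] [-0.56635758  0.09785545  0.02237732] 29.1
259.5 194.5 20.8 [ 0.5276 -0.2668]
259.5 194.5 20.8 [ 0.5276 -0.2668]
106.5 14.5 27.4 [ 0.4136 -0.1252]
371.5 318.5 25.2 [ 0.642  -0.4008]
149.5 322.5 27.4 [ 0.4138 -0.4061]
398.5 280.5 23.0 [ 0.6628 -0.3552]
375.5 298.5 19.9 [ 0.6427 -0.376 ]
```

View pics/p.png

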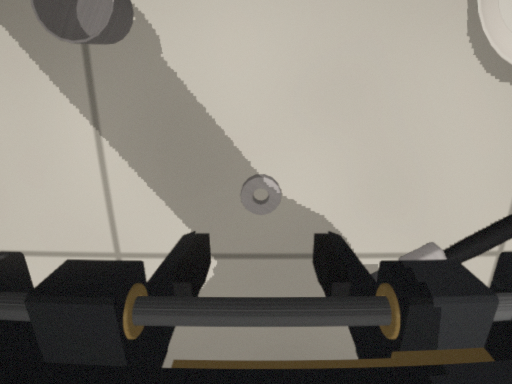

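The narrow ring is centred at about (261,194.5), and the brush and cup are well clear. I need -0.06 cm in y, then down and grip.

>>> step_arm --pt "-0.06 -0.06 -4.5 0 0 0 0.65" --pt "0 0 -3.3 0 0 0 0.65" --pt "0 0 -1.5 0 0 0 0.65" --pt "0 0 -1.0 0 0 0 0.65" --pt "0 0 -0.15 0 0 0 0.65" --pt "0 0 0 0 0 0 0.65" --pt "0 0 0 0 0 0 0.1" --pt "0 0 0 0 0 0 0.1" --pt "0 0 0 0 0 0 0.1" --pt "0 0 0 0 0 0 0.1"

```text
clock: 30.4
tool_pos: [0.5284, -0.2669, 0.0036]
tcp_rot: [180.0, 0.0, 90.0]
wrist_force: [-0.4, 0.0, 3.0]
grip_width: 0.0351
grip_force: 30.0
```

>>> step_arm --pt "0 0 2.2 0 0 0 0.1" --pt "0 0 5 0 0 0 0.1" --pt "0.2 3 5 0 0 0 0.1" --pt "0.3 5 0.6 0 0 0 0.1" --pt "0.3 5 0 0 0 0 0.1" --pt "0.3 5 0 0 0 0 0.1" --pt "0.2 4.5 0 0 0 0 0.1" --pt "0.06 2.5 0 0 0 0 0.1" --pt "0 0.67 -0.6 0 0 0 0.1" --pt "0 0 -0.2 0 0 0 0.1"

```text
clock: 31.65
tool_pos: [0.5416, -0.0104, 0.1225]
tcp_rot: [-179.9, -0.0, 90.0]
wrist_force: [0.2, -0.1, -1.5]
grip_width: 0.0343
grip_force: 30.0
```

>>> step_arm --pt "0 0 0 0 0 0 0.1" --pt "0 0 0 0 0 0 0.1" --pt "0 0 0 0 0 0 0.1" --pt "0 0 0 0 0 0 0.1" --pt "0 0 0 0 0 0 0.1" --pt "0 0 0 0 0 0 0.1" --pt "0 0 0 0 0 0 0.1" --pt "0 0 0 0 0 0 0.1" --pt "0 0 0 0 0 0 0.1" --pt "0 0 0 0 0 0 0.1"

```text
clock: 32.9
tool_pos: [0.5419, -0.0101, 0.1232]
tcp_rot: [-180.0, -0.0, 90.0]
wrist_force: [-0.9, 1.0, -1.2]
grip_width: 0.0345
grip_force: 30.0
```

Run:
```python
from h import *
s=ctrl.read_state();print(s["tool_pos"],s["tcp_rot"],s["wrist_force"],s["clock"])
snap("wrist","q.png")
for f in "nq":
    g=cv2.imread(f"pics/raw_{f}.png",0)[240:276,240:284]
    g=cv2.resize(g,None,fx=4,fy=4,interpolation=cv2.INTER_CUBIC)
    for T in (112,120,128,136,144):
        n,l,st,ce=cv2.connectedComponentsWithStats((g<T).astype(np.uint8))
        print(f,T,[(np.round(st[i][:4]/4+[240,240,0,0],1).tolist(),st[i][4]//16) for i in range(1,n) if 200<st[i][4]//16<900])
```

```text
[ 0.54188027 -0.01009196  0.12323933] [-1.79998995e+02 -1.25793436e-05  9.00006912e+01] [-0.90565741  1.00038596 -1.16187173] 32.9
n 112 [([248.0, 247.2, 27.0, 22.2], np.int32(453))]
n 120 [([247.8, 247.0, 27.5, 22.8], np.int32(485))]
n 128 [([247.8, 246.5, 27.8, 23.8], np.int32(510))]
n 136 [([247.5, 246.2, 28.2, 24.2], np.int32(536))]
n 144 [([247.2, 245.8, 29.0, 25.2], np.int32(567))]
q 112 [([240.0, 247.2, 34.8, 28.8], np.int32(599))]
q 120 [([240.0, 247.0, 35.2, 29.0], np.int32(645))]
q 128 [([240.0, 246.8, 35.5, 29.2], np.int32(676))]
q 136 [([240.0, 246.2, 35.5, 29.8], np.int32(704))]
q 144 [([240.0, 246.0, 36.0, 30.0], np.int32(734))]
```

The narrow ring's bore edges (top 247, right 275) match the previous ring's. Same target, lowering by feel.

>>> step_arm --pt "0 0 -0.4 0 0 0 0.1" --pt "0 0 -0.3 0 0 0 0.1" --pt "0 0 -0.1 0 0 0 0.1" --pt "0 0 -0.1 0 0 0 0.1" --pt "0 0 -0.1 0 0 0 0.1" --pt "0 0 -0.1 0 0 0 0.1" --pt "0 0 -0.1 0 0 0 0.1" --pt "0 0 0 0 0 0 0.1" --pt "0 0 0 0 0 0 0.1" --pt "0 0 0 0 0 0 0.1"

```text
clock: 34.2
tool_pos: [0.5419, -0.0101, 0.1113]
tcp_rot: [180.0, 0.0, 90.0]
wrist_force: [-0.1, -0.1, 0.1]
grip_width: 0.0347
grip_force: 30.0
```

>>> step_arm --pt "0 0 -0.1 0 0 0 0.1" --pt "0 0 -0.2 0 0 0 0.1" --pt "0 0 -0.4 0 0 0 0.1" --pt "0 0 -0.4 0 0 0 0.1" --pt "0 0 -0.4 0 0 0 0.1" --pt "0 0 -0.2 0 0 0 0.1" --pt "0 0 -0.1 0 0 0 0.1" --pt "0 0 0 0 0 0 0.1" --pt "0 0 0 0 0 0 0.1" --pt "0 0 0 0 0 0 0.1"

```text
clock: 35.45
tool_pos: [0.5419, -0.0101, 0.0933]
tcp_rot: [180.0, 0.0, 90.0]
wrist_force: [0.6, 1.0, -0.3]
grip_width: 0.0345
grip_force: 30.0
```

>>> step_arm --pt "0 0 -0.05 0 0 0 0.1" --pt "0 0 -0.05 0 0 0 0.1" --pt "0 0 -0.05 0 0 0 0.1" --pt "0 0 -0.05 0 0 0 0.1" --pt "0 0 0 0 0 0 0.1" --pt "0 0 0 0 0 0 0.1" --pt "0 0 0 0 0 0 0.1" --pt "0 0 0 0 0 0 0.1" --pt "0 0 0 0 0 0 0.1" --pt "0 0 0 0 0 0 0.1"

```text
clock: 36.7
tool_pos: [0.5419, -0.0101, 0.0912]
tcp_rot: [-180.0, -0.0, 90.0]
wrist_force: [-0.0, 0.3, 0.2]
grip_width: 0.0346
grip_force: 30.0
```

>>> step_arm --pt "0 0 -0.05 0 0 0 0.1" --pt "0 0 -0.05 0 0 0 0.1" --pt "0 0 0 0 0 0 0.1" --pt "0 0 0 0 0 0 0.1" --pt "0 0 0 0 0 0 0.1" --pt "0 0 0 0 0 0 0.1" --pt "0 0 0 0 0 0 0.1" --pt "0 0 0 0 0 0 0.1" --pt "0 0 0 0 0 0 0.1" --pt "0 0 0 0 0 0 0.1"

```text
clock: 37.95
tool_pos: [0.5419, -0.0101, 0.0903]
tcp_rot: [180.0, 0.0, 90.0]
wrist_force: [-0.4, 0.6, 1.0]
grip_width: 0.0347
grip_force: 30.0
```

>>> step_arm --pt "0 0 -0.05 0 0 0 0.1" --pt "0 0 -0.05 0 0 0 0.1" --pt "0 0 0 0 0 0 0.1" --pt "0 0 0 0 0 0 0.1" --pt "0 0 0 0 0 0 0.1" --pt "0 0 0 0 0 0 0.1" --pt "0 0 0 0 0 0 0.1" --pt "0 0 0 0 0 0 0.1" --pt "0 0 0 0 0 0 0.1" --pt "0 0 0 0 0 0 0.1"

```text
clock: 39.2
tool_pos: [0.542, -0.0101, 0.0896]
tcp_rot: [180.0, 0.0, 90.0]
wrist_force: [-1.6, 0.7, 5.3]
grip_width: 0.0347
grip_force: 30.0
```

The narrow ring is resting on the stack. Letting go, lifting clear, and narrowing the fingers to about 19 mm so the tips press on the ring's top either side of the spindle.

>>> step_arm --pt "0 0 0 0 0 0 0.6" --pt "0 0 0 0 0 0 0.6" --pt "0 0 0.5 0 0 0 0.6" --pt "0 0 0.8 0 0 0 0.6" --pt "0 0 0.3 0 0 0 0.6" --pt "0 0 0 0 0 0 0.22" --pt "0 0 0 0 0 0 0.22" --pt "0 0 0 0 0 0 0.22" --pt "0 0 0 0 0 0 0.22" --pt "0 0 0 0 0 0 0.22"

```text
clock: 40.45
tool_pos: [0.5419, -0.0101, 0.1052]
tcp_rot: [-180.0, -0.0, 90.0]
wrist_force: [0.2, 0.1, -0.4]
grip_width: 0.0198
grip_force: 0.0
```

>>> step_arm --pt "0 0 -0.2 0 0 0 0.22" --pt "0 0 -0.1 0 0 0 0.22" --pt "0 0 -0.1 0 0 0 0.22" --pt "0 0 -0.05 0 0 0 0.22" --pt "0 0 -0.05 0 0 0 0.22" --pt "0 0 0 0 0 0 0.22" --pt "0 0 0 0 0 0 0.22" --pt "0 0 0 0 0 0 0.22" --pt "0 0 0 0 0 0 0.22" --pt "0 0 0 0 0 0 0.22"

```text
clock: 41.7
tool_pos: [0.5419, -0.0101, 0.1003]
tcp_rot: [-180.0, 0.0, 90.0]
wrist_force: [-0.6, -0.4, 0.8]
grip_width: 0.0196
grip_force: 0.0
```

>>> step_arm --pt "0 0 -0.05 0 0 0 0.22" --pt "0 0 -0.05 0 0 0 0.22" --pt "0 0 -0.05 0 0 0 0.22" --pt "0 0 -0.05 0 0 0 0.22" --pt "0 0 -0.05 0 0 0 0.22" --pt "0 0 -0.05 0 0 0 0.22" --pt "0 0 0 0 0 0 0.22" --pt "0 0 0 0 0 0 0.22" --pt "0 0 0 0 0 0 0.22" --pt "0 0 0 0 0 0 0.22"

```text
clock: 42.95
tool_pos: [0.5419, -0.0101, 0.0977]
tcp_rot: [180.0, 0.0, 90.0]
wrist_force: [-1.8, 0.5, 5.0]
grip_width: 0.0195
grip_force: 2.5
```

>>> step_arm --pt "0 0 -0.04 0 0 0 0.22" --pt "0 0 -0.04 0 0 0 0.22" --pt "0 0 -0.04 0 0 0 0.22" --pt "0 0 -0.04 0 0 0 0.22" --pt "0 0 -0.04 0 0 0 0.22" --pt "0 0 -0.04 0 0 0 0.22" --pt "0 0 -0.04 0 0 0 0.22" --pt "0 0 -0.04 0 0 0 0.22" --pt "0 0 -0.04 0 0 0 0.22" --pt "0 0 0 0 0 0 0.22"

```text
clock: 44.2
tool_pos: [0.542, -0.0101, 0.0941]
tcp_rot: [180.0, 0.0, 90.0]
wrist_force: [-2.0, 0.2, 5.7]
grip_width: 0.0193
grip_force: 2.6
```

>>> step_arm --pt "0 0 -0.04 0 0 0 0.22" --pt "0 0 -0.04 0 0 0 0.22" --pt "0 0 -0.04 0 0 0 0.22" --pt "0 0 -0.04 0 0 0 0.22" --pt "0 0 -0.04 0 0 0 0.22" --pt "0 0 -0.02 0 0 0 0.22" --pt "0 0 -0.02 0 0 0 0.22" --pt "0 0 0 0 0 0 0.22" --pt "0 0 0 0 0 0 0.22" --pt "0 0 0 0 0 0 0.22"

```text
clock: 45.45
tool_pos: [0.542, -0.0101, 0.0918]
tcp_rot: [180.0, 0.0, 90.0]
wrist_force: [-1.1, 0.8, 6.1]
grip_width: 0.0191
grip_force: 2.7
```

>>> step_arm --pt "0 0 -0.02 0 0 0 0.22" --pt "0 0 -0.02 0 0 0 0.22" --pt "0 0 -0.02 0 0 0 0.22" --pt "0 0 -0.02 0 0 0 0.22" --pt "0 0 0 0 0 0 0.22" --pt "0 0 0 0 0 0 0.22" --pt "0 0 0 0 0 0 0.22" --pt "0 0 0 0 0 0 0.22" --pt "0 0 0 0 0 0 0.22" --pt "0 0 0 0 0 0 0.22"

```text
clock: 46.7
tool_pos: [0.542, -0.0101, 0.0912]
tcp_rot: [180.0, 0.0, 90.0]
wrist_force: [-2.0, -0.2, 7.2]
grip_width: 0.0196
grip_force: 4.0
```

>>> step_arm --pt "0 0 -0.02 0 0 0 0.22" --pt "0 0 -0.02 0 0 0 0.22" --pt "0 0 -0.02 0 0 0 0.22" --pt "0 0 0 0 0 0 0.22" --pt "0 0 0 0 0 0 0.22" --pt "0 0 0 0 0 0 0.22" --pt "0 0 0 0 0 0 0.22" --pt "0 0 0 0 0 0 0.22" --pt "0 0 0 0 0 0 0.22" --pt "0 0 0 0 0 0 0.22"

```text
clock: 47.95
tool_pos: [0.5421, -0.0101, 0.0911]
tcp_rot: [179.9, 0.0, 90.0]
wrist_force: [-3.7, 0.3, 12.3]
grip_width: 0.0196
grip_force: 6.3
```

>>> step_arm --pt "0 0 -0.02 0 0 0 0.22" --pt "0 0 -0.02 0 0 0 0.22" --pt "0 0 -0.02 0 0 0 0.22" --pt "0 0 -0.02 0 0 0 0.22" --pt "0 0 0 0 0 0 0.22" --pt "0 0 0 0 0 0 0.22" --pt "0 0 0 0 0 0 0.22" --pt "0 0 0 0 0 0 0.22" --pt "0 0 0 0 0 0 0.22" --pt "0 0 0 0 0 0 0.22"

```text
clock: 49.2
tool_pos: [0.5421, -0.0101, 0.091]
tcp_rot: [179.9, 0.0, 90.0]
wrist_force: [-5.2, 2.0, 18.4]
grip_width: 0.0194
grip_force: 9.3
```

The force climbs to 18 N with no further travel and the tips are at 91.0 mm, so the stack is home. Retreating straight up.

>>> step_arm --pt "0 0 0.2 0 0 0 0.22" --pt "0 0 0.5 0 0 0 0.22" --pt "0 0 1 0 0 0 0.3" --pt "0 0 3 0 0 0 0.4" --pt "0 0 3 0 0 0 0.4" --pt "0 0 3 0 0 0 0.4" --pt "0 0 0 0 0 0 0.4" --pt "0 0 0 0 0 0 0.4" --pt "0 0 0 0 0 0 0.4" --pt "0 0 0 0 0 0 0.4"

```text
clock: 50.45
tool_pos: [0.5417, -0.0101, 0.1953]
tcp_rot: [-179.9, -0.0, 90.0]
wrist_force: [-0.2, -0.6, 0.2]
grip_width: 0.0355
grip_force: 0.0
```

Run:
```python
from h import *
s=ctrl.read_state();print(s["tool_pos"],s["wrist_force"],s["clock"])
c=ctrl.get_calibration("wrist");snap("wrist","z.png")
# Predicted ring-top outlines of the home stack vs. image edges (no viewing)
g=cv2.imread("pics/raw_z.png",0);e=cv2.Canny(g,25,70);dt=cv2.distanceTransform(255-e,cv2.DIST_L2,5)
R=Rot.from_euler("xyz",c["rotation"],degrees=True).as_matrix();K=np.array(c["camera_matrix"])
def score(z,r,x,y):
    a=np.linspace(.3,np.pi-.3,60);P=np.c_[x+r*np.cos(a),y+r*np.sin(a),0*a+z]
    p=(P-c["position"])@R;q=np.c_[p[:,0],-p[:,1]]/-p[:,2:];q*=1+c["k1"]*(q**2).sum(1)[:,None]
    q=np.rint(q*K[0,0]+K[:2,2]).astype(int);return dt[q[:,1].clip(0,383),q[:,0].clip(0,511)].mean()
for n,z,r in[("wide",.067,.03),("mid",.079,.024),("nar",.091,.018)]:
    print(n,min((round(score(z,r,.5425+dx,-.011+dy),2),dx,dy) for dx in np.arange(-.004,.0041,.001) for dy in np.arange(-.004,.0041,.001)))
```

```text
[ 0.54168138 -0.01007713  0.19533755] [-0.23551753 -0.5582889   0.21662463] 50.45
wide (np.float32(0.23), np.float64(0.0), np.float64(0.001))
mid (np.float32(0.28), np.float64(0.0), np.float64(0.001))
nar (np.float32(0.35), np.float64(0.0), np.float64(0.001))
```

The last picture's edges match all three rings stacked at home height within 0.4 px. Handing in.

```bash
python3 -c "
from rig import ctrl
print(ctrl.hand_in())"
```

```text
the job is handed in; nothing more can be done
None
```

The three spacers are threaded wide, middle, narrow and pressed home on the stop at about 18 N (top at 91 mm), then released; I handed the job in at about 50 s, and the verdict was not shown to me.

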